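# Set a prop pot on the spray turntable and switch on its isolator

## Robot

A 7-joint arm with a two-finger parallel gripper is mounted at the origin on the work surface. World frame = base frame: x ahead of the robot, y to its left, z up, the work surface at z = 0. Lengths are in m, angles in rad, forces in N, time in s.
With the tool pointing down it reaches from about 0.425 to 0.925 m from the base axis. Payload 6.8 kg.
Tool frame: the origin (TCP) lies at the very end of the fingers, on their centre line; the grasp point (between the pads) lies 19 mm behind it (bot.grasp_offset is the distance from the TCP to the grasp point, in m); z points along the fingers, y is the direction in which the jaws open and shut (so a half turn about z gives the same grasp; the last joint's range is limited). The gripper opens to 85 mm and grips with 20 to 120 N. Pads are 22 mm wide; open, the fingers measure 114 mm over their backs; the gripper's body (76 mm by 85 mm) begins 54 mm behind the grasp point. The pads swing forward as they close: fully open they stand 13 mm farther back than shut.
Start: joints at [-1.279, 0.477, 0.022, 1.555, -0.011, 1.109, -0.083], TCP at [0.263, 0.622, 0.231] pointing down, gripper open.
Joint ranges: [-2.96, 2.96], [-0.34, 2.1], [-1.41, 1.46], [0.24, 2.44], [-1.37, 4.51], [0.17, 1.92], [-2.96, 2.96]. Speed limits (rad/s): [2.39, 2.39, 3.14, 3.14, 3.14, 3.14, 3.14].

## Interface

Orientations are given as a unit quaternion [w, x, y, z].
In Python, from station import monitor, cams, bot, finder gives the robot as it stands.
- The arm moves only by the tool jog_arm, never from a script. Its argument "plan" is a list of rows, each an object of numbers: "x", "y", "z": the shift along the tool's x, y, z as a fraction of full scale; "wx", "wy", "wz": the turn, a rotation vector about the tool's x, y, z as a fraction of full scale. A call has 1 to 12 rows; each row is the pose to reach, as a shift and turn from the pose measured when the call began, along the tool's axes at that moment, turning the shorter way round; what a row does not reach only later rows make up. Full scale, the value 1, is 20 cm for a shift and 180 degrees for a turn. A row lasts 1/12 s, in which the tool goes at most 41.7 mm and 7.16 degrees, less where a joint would pass 70% of its speed; a pose out of reach is approached as far as the arm can. A call with a number of a shift or a turn outside -1 to 1 is refused whole. A call with a gripper value outside its range is refused whole. "hand" is the opening, from -1 (shut) to 1 (fully open), set as the call begins (left out, the last holds). The fingers move at their own pace and stop on an object; "grip_force" is the grip in N (left out, the last holds). Time passes only in rows, so rows that repeat a pose let the fingers close. It gives the time, the measured TCP pose, the force and the opening at its end, in the units of the state.
- monitor.get_obs(): the state, without advancing time (a new reading comes with each control period).
- cams.read_camera(name): name is "side" or "top" or "wrist"; returns the picture (400x640x3 uint8, red, green, blue); there is no depth.
- cams.get_calibration(name): a dict with "fx", "fy", "cx", "cy" (pixels), "extrinsics" (4x4, takes a point from world to camera coordinates). Camera axes: x right, y down, z forward; pixel columns grow to the right and rows downward; lengths in m; the calibration is good to about 2 mm. A picture is of the moment at which its call begins: read the wrist's pose just before it. get_calibration takes no time and is no camera call; for the wrist camera it gives the pose at the moment of the call.
- bot.hand_in(): hands the job in, once; it reports no verdict.
Trained networks look in the newest picture that a camera, given by its name, has taken for a name from the list of things; names that differ only in an ending like _2 or _b are one class to them, and where a whole thing is asked for, a point or a joint stands for the part that bears it (a point fixed in the world has none). Each returns a list of dicts, best first, with "confidence" (0 to 1); they miss things now and then, are a little off and sometimes report something else, mostly with a low value. They report only what shows in the picture. A call takes as long as a camera call.
- finder.find_in(camera, target): "bbox" ([left, top, width, height] in pixels, round what is visible of it).
- finder.place_of(camera, target): "location" ([column, row] in pixels: a listed point, or the origin of a listed thing).
The state is a dict: "t": time; "q": joint angles; "joint_vel": joint speeds; "joint_torque": joint torques, N m; "eef_pos": TCP position; "tool_rot": TCP orientation; "contact_force": force on the tool from outside, world axes, zero at the start; "torque": the same for the moment, N m; "gripper_width": opening from 0.0 (shut) to 1.0 (fully open).
Only numpy, scipy, OpenCV 4.12 (cv2) and the standard library are available. Lean on these libraries where they do the work, as an engineer would, in place of code of your own. Each camera call takes 0.05 s, during which the arm holds its last target. There are 200 camera calls.

## Task

Take the top pot off the nested stack and set it down gently, upright, in the middle of the spray turntable. Then power the turntable from the sloping isolator: turn its handle clockwise from OFF to the middle TEST detent and take your hand right off it so that it rests there by itself for a second, then take hold again and turn it fully home to ON. Leave the other two pots nested and the rest of the bench undisturbed.

Things in the scene. Friction and masses are not known exactly. Their poses are not given: they have to be found in the camera images.
- pot_top: Top one of three identical unglazed clay-coloured pots nested in a stack, 92 mm tall. Open at the top. The lower part is a round tube 50 mm across from the foot up to 56 mm; above it the collar is 62 mm across (outer) with a 3 mm wall, from 56 mm up to the rim at 92 mm. Mass about 0.1 kg. Origin at the centre of its underside, z up along its axis.
- pot_middle: Second pot of the stack, same shape. The pot above stands on a ledge inside it, 60 mm above this one's underside, with about 3 mm play all round, so each pot of the stack is 60 mm higher than the next. Origin at the centre of its underside.
- pot_bottom: Lowest pot of the stack, same shape, standing on a fixed plywood block 130 x 130 x 18 mm. Origin at the centre of its underside.
- turntable_top (a point): Centre of the flat top of the spray turntable: a fixed round steel disc 170 mm across with a rubber face and a thin ring mark 80 mm across, on a grey drum; top 42 mm above the bench, z up. It does not spin in this job. Turntable and pot stack stand either side of the isolator; which side is which varies.
- isolator: Fixed grey switch box; its face (190 mm up the slope, 170 mm wide) slopes 35 degrees from level, facing the robot. Origin on the bench under the box, z vertical, -x towards the low (robot) side. Marks on the face 68 mm from the shaft: round dot = OFF (on the left, +y), one bar = TEST (straight up the slope), two bars = ON (right, -y).
- face (a point): Centre of the isolator's face, where the handle's shaft comes out, at (-30, 0, 128) mm in the isolator's frame, whose axes it shares; the face's outward normal there is (-sin35, 0, cos35). A bare steel guard bar 10 mm thick crosses the face 88 mm up the slope from here, 60 mm off the face, on two posts 78 mm to either side.
- handle_grip (a point): Point to grip on the black handle: on the shaft axis, 36 mm off the face. The handle is a bar on edge, 18 mm thick, from 8 to 52 mm off the face, 97 mm long: 55 mm from the shaft to its pointer end (10 mm thick beyond 30 mm), 42 mm the other way; under it a disc 54 mm across, 10 mm high. The point's z axis is the shaft axis, out of the face.
- handle_tip (a point): Pointer end of the handle, 55 mm from the shaft axis, 36 mm off the face.
- handle (a joint): Handle angle in rad, growing clockwise seen looking onto the face: 0 = OFF (pointer 70 degrees left of straight up the slope), 1.222 = TEST (straight up), 2.443 = ON (70 degrees right), close to the end stop. Each is a sprung detent: let go, the handle snaps into the nearest; it takes about 0.4 N m to turn it over the hump between two.
- jar: Bystander: small closed glass jar, 48 mm across, 65 mm tall. Leave alone. Origin at the centre of its underside.
- screwdriver: Bystander: black-handled screwdriver lying flat, 170 mm long. Leave alone.
- paint: Bystander: grey paint bottle, 56 mm across, 130 mm tall. Leave alone. Origin at the centre of its underside.
- brushes: Bystander: steel can 72 mm across with brushes, 175 mm tall overall. Leave alone. Origin at the centre of its underside.
- puppet_head: Bystander: puppet head on a rod on a 100 x 90 mm wooden foot, 190 mm tall. Leave alone. Origin at the centre of its underside.
- cork_block: Bystander: cork block 90 x 60 x 40 mm. Leave alone. Origin at the centre of its underside.
- clear_cup: Bystander: clear plastic cup, 76 mm across, 70 mm tall. Leave alone. Origin at the centre of its underside.
- tape: Bystander: roll of paper tape lying flat, 90 mm across, 24 mm high. Leave alone. Origin at the centre of its underside.

How it is judged:
By the outcome, as a careful person would: the job done as asked, in the order asked, and still so for the second after the job is handed in, with the robot touching nothing.
It also fails if it takes over 72 s, if anything falls off the work surface, if the arm or the gripper's body presses on something with over 40 N, if the wrist force passes 120 N, or if a joint passes its speed limit or range.

## Working session

There is one attempt and no reset: what is moved stays moved. The work goes in short steps, Python scripts to look and compute and a tool call to move; the robot and the scene stay as the last step left them, time stands still between calls to the robot, and variables do not carry over. Pictures are saved under pics/ and viewed, about 8 in all and at most 12, crops included, and the job is handed in when it is done.

Besides the shell and the picture viewer there is one more tool, called after "Call:" by a JSON object that holds its "op" and its "data". jog_arm: Moves the arm, as the interface text tells. Shift numbers are shares of 20 cm and turn numbers shares of 180 degrees, none past 1 either way. Its arguments: {"type":"object","properties":{"plan":{"type":"array","items":{"type":"object","properties":{"x":{"type":"number","minimum":-1,"maximum":1},"y":{"type":"number","minimum":-1,"maximum":1},"z":{"type":"number","minimum":-1,"maximum":1},"wx":{"type":"number","minimum":-1,"maximum":1},"wy":{"type":"number","minimum":-1,"maximum":1},"wz":{"type":"number","minimum":-1,"maximum":1}}}},"hand":{"type":"number"},"grip_force":{"type":"number"}},"required":["plan"]}

```bash
mkdir -p pics; cat > h.py <<'E'
import numpy as np, cv2
from station import monitor, cams, bot, finder
from scipy.spatial.transform import Rotation as R
def snap(n,f=None):
    im=cams.read_camera(n)
    if f: cv2.imwrite('pics/'+f,im[:,:,::-1])
    return im
def ray(n,px,c=None):
    c=c or cams.get_calibration(n);E=np.array(c['extrinsics'])
    d=np.array([(px[0]-c['cx'])/c['fx'],(px[1]-c['cy'])/c['fy'],1.])
    return -E[:3,:3].T@E[:3,3], E[:3,:3].T@d
def atz(n,px,z,c=None):
    o,d=ray(n,px,c); return o+d*(z-o[2])/d[2]
def proj(n,p,c=None):
    c=c or cams.get_calibration(n);E=np.array(c['extrinsics'])
    q=E[:3,:3]@np.array(p)+E[:3,3]; return np.array([c['fx']*q[0]/q[2]+c['cx'],c['fy']*q[1]/q[2]+c['cy']])
def tri(rays):
    A=0;b=0
    for o,d in rays:
        d=d/np.linalg.norm(d);M=np.eye(3)-np.outer(d,d);A=A+M;b=b+M@o
    return np.linalg.solve(A,b)
def pose():
    o=monitor.get_obs();q=o['tool_rot'];return np.array(o['eef_pos']),R.from_quat([q[1],q[2],q[3],q[0]])
def togo(p,Rt=None):
    e,r=pose(); s=r.inv().apply(np.array(p)-e)/.2
    w=(r.inv()*Rt).as_rotvec()/np.pi if Rt is not None else np.zeros(3)
    print('shift',s.round(4),'turn',w.round(4),'rows>=',np.linalg.norm(s)*.2/.0417,np.linalg.norm(w)*180/7.16)
E
python3 - <<'E'
from h import *
print(monitor.get_obs())
ims=[snap('top'),snap('side')]
cv2.imwrite('pics/a.png',cv2.resize(np.hstack(ims),(800,250))[:,:,::-1]) 
cv2.imwrite('pics/top0.png',ims[0][:,:,::-1]);cv2.imwrite('pics/side0.png',ims[1][:,:,::-1])
for c in ['top','side']:
    k=cams.get_calibration(c);o,d=ray(c,(320,200));print(c,k['fx'],o.round(3),d.round(3))
R_={}
for n in ['pot_top','pot_middle','pot_bottom','turntable_top','face','isolator','handle_grip','handle_tip','jar','paint','brushes','puppet_head','cork_block','clear_cup','tape','screwdriver']:
    L=[]
    for c in ['top','side']:
        r=finder.place_of(c,n)[:1]
        if r: L.append((c,r[0]['location'],r[0]['confidence']))
    p=tri([ray(c,l) for c,l,_ in L]).round(3) if len(L)==2 else None
    print(n,[(c,np.round(l),round(f,2)) for c,l,f in L],p)
E
```

```text
{'t': 0.0, 'q': array([-1.27911407,  0.47780929,  0.02237143,  1.55645312, -0.01148617,
        1.10930403, -0.08310649]), 'joint_vel': array([ 0.00068339, -0.00110132, -0.00125702,  0.00064437,  0.00083421,
       -0.00206318,  0.00056527]), 'joint_torque': array([-4.05402288e-04, -5.96438420e+01,  1.60739075e+00, -2.81201684e+01,
        1.23629623e-02,  9.10379458e-03, -1.72071748e-05]), 'eef_pos': array([0.26252659, 0.62121069, 0.23031947]), 'tool_rot': array([-1.01841105e-04,  1.98565922e-01,  9.80087100e-01, -9.16963999e-04]), 'contact_force': array([-0.90848453, -0.23374934,  0.18250535]), 'torque': array([-0.0158369 ,  0.08008855,  0.05407622]), 'gripper_width': 1.0033473280274796}
top 384.6351148874692 [ 0.32  -0.002  1.34 ] [ 0.185 -0.006 -0.983]
side 503.3511060684913 [-0.062 -0.798  1.261] [ 0.423  0.522 -0.741]
pot_top [('top', array([412., 236.]), 0.85), ('side', array([308., 232.]), 0.72)] [ 0.39  -0.231  0.365]
pot_middle [('top', array([409., 234.]), 0.55), ('side', array([352., 302.]), 0.72)] [ 0.444 -0.302  0.076]
pot_bottom [('top', array([404., 238.]), 0.57)] Non
[... 610 characters left out ...]
0.53), ('side', array([305., 178.]), 0.52)] [ 0.691  0.209 -0.007]
brushes [('top', array([304., 139.]), 0.15), ('side', array([392., 250.]), 0.8)] [ 1.027  0.063 -0.588]
puppet_head [('top', array([303., 140.]), 0.63), ('side', array([359., 182.]), 0.81)] [0.791 0.048 0.028]
cork_block [('top', array([191., 193.]), 0.9), ('side', array([248., 154.]), 0.86)] [ 0.603  0.448 -0.006]
clear_cup [('top', array([446., 192.]), 0.6), ('side', array([436., 320.]), 0.87)] [ 0.606 -0.463  0.002]
tape [('top', array([452., 264.]), 0.73), ('side', array([366., 380.]), 0.64)] [ 0.35  -0.463  0.003]
screwdriver [('top', array([333., 256.]), 0.77), ('side', array([282., 273.]), 0.78)] [ 0.379 -0.057 -0.001]
```

View pics/top0.png

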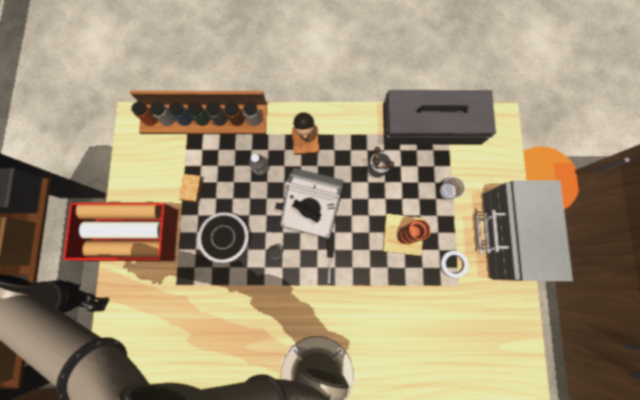

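View pics/side0.png

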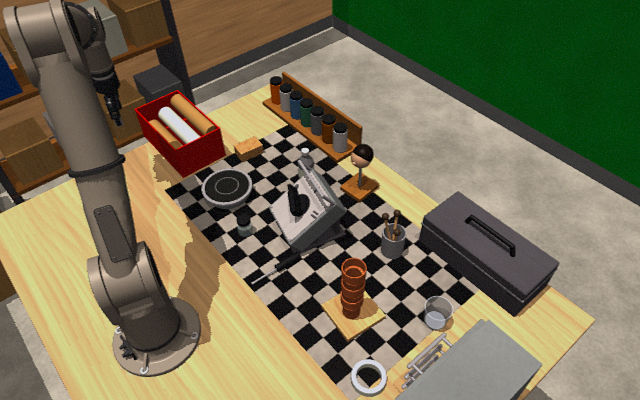

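The pictures show the turntable on the left (top view 223,237), the isolator yawed about -12° (312,205), and the stack on the right (412,232) with the screwdriver and jar in front. I'll work out the wrist-camera offset and the target points next.

```bash
python3 - <<'E'
from h import *
e,r=pose();c=cams.get_calibration('wrist');E=np.array(c['extrinsics']);o=-E[:3,:3].T@E[:3,3]
print('cam in tool',r.inv().apply(o-e).round(3),'cam axes in tool\n',(r.inv().as_matrix()@E[:3,:3].T).round(3),c['fx'])
for n in ['pot_top','pot_middle','pot_bottom']:
  for cm in ['top','side']: print(n,cm,[(np.round(b['bbox']),round(b['confidence'],2)) for b in finder.find_in(cm,n)[:2]])
print('rim',atz('top',(414,230),.23),atz('side',(354,266),.23)); print('tt',atz('top',(223,237),.042),atz('side',(227,187),.042))
print('grip',atz('top',(306,213),.1575),atz('side',(291,201),.1575),'face',atz('side',(300,202),.128))
down=R.from_matrix(np.array([[0,1,0],[1,0,0],[0,0,-1]]).T)
togo([.37,.30,.42],down)
a=snap('top')[195:265,260:445];b=snap('side')[160:330,255:400]
cv2.imwrite('pics/crop.png',np.vstack([cv2.resize(a,(740,280)),cv2.resize(b,(740,867))[:300]])[:,:,::-1])
E
```

```text
cam in tool [ 0.066  0.001 -0.143] cam axes in tool
 [[-0.    -0.966 -0.259]
 [ 1.    -0.     0.   ]
 [-0.    -0.259  0.966]] 276.06788011929945
pot_top top [(array([403., 222.,  29.,  20.]), 0.65)]
pot_top side [(array([341., 257.,  26.,  36.]), 0.78), (array([288., 184.,  21.,  30.]), 0.28)]
pot_middle top [(array([404., 223.,  13.,  21.]), 0.39)]
pot_middle side [(array([343., 285.,  22.,  18.]), 0.69), (array([202., 170.,  51.,  39.]), 0.27)]
pot_bottom top []
pot_bottom side [(array([342., 296.,  21.,  23.]), 0.79)]
rim [ 0.44127093 -0.28115899  0.23      ] [ 0.44934664 -0.29469419  0.23      ]
tt [0.43664039 0.31625259 0.042     ] [0.43691548 0.31118034 0.042     ]
grip [0.50131796 0.03388366 0.1575    ] [0.50165176 0.03321024 0.1575    ] face [0.5348508  0.03431222 0.128     ]
shift [-1.1203 -1.2733 -0.9436] turn [ 0.     -0.      0.3728] rows>= 9.308516295673744 9.37088476047153
```

Call:
{"op": "jog_arm", "data": {"plan": [{"x": -0.75,"y": -0.5,"z": -0.85,"wz": 0.37},{"x": -0.75,"y": -0.5,"z": -0.85,"wz": 0.37},{"x": -0.75,"y": -0.5,"z": -0.85,"wz": 0.37},{"x": -0.75,"y": -0.5,"z": -0.85,"wz": 0.37},{"x": -0.75,"y": -0.5,"z": -0.85,"wz": 0.37},{"x": -0.75,"y": -0.5,"z": -0.85,"wz": 0.37},{"x": -0.75,"y": -0.5,"z": -0.85,"wz": 0.37},{"x": -0.75,"y": -0.5,"z": -0.85,"wz": 0.37},{"x": -0.75,"y": -0.5,"z": -0.85,"wz": 0.37},{"x": -0.75,"y": -0.5,"z": -0.85,"wz": 0.37}], "hand": 1}}

```text
invalid input at $.plan[0]: expected keys x, y, z, wx, wy, wz
```

View pics/crop.png

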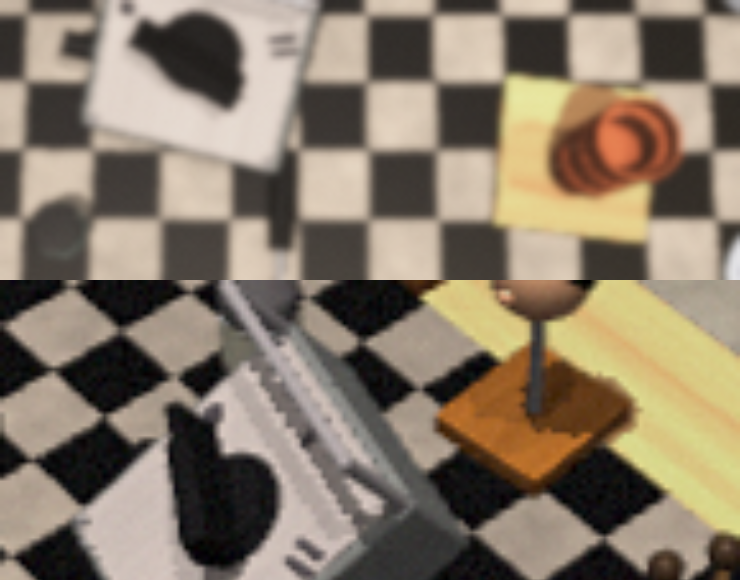

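The crop shows the rim centre at about (420,230) in the top view, and the handle lying at OFF. All six keys are required in each row.

Call:
{"op": "jog_arm", "data": {"plan": [{"x": -0.75,"y": -0.5,"z": -0.85,"wx": 0,"wy": 0,"wz": 0.37},{"x": -0.75,"y": -0.5,"z": -0.85,"wx": 0,"wy": 0,"wz": 0.37},{"x": -0.75,"y": -0.5,"z": -0.85,"wx": 0,"wy": 0,"wz": 0.37},{"x": -0.75,"y": -0.5,"z": -0.85,"wx": 0,"wy": 0,"wz": 0.37},{"x": -0.75,"y": -0.5,"z": -0.85,"wx": 0,"wy": 0,"wz": 0.37},{"x": -0.75,"y": -0.5,"z": -0.85,"wx": 0,"wy": 0,"wz": 0.37},{"x": -0.75,"y": -0.5,"z": -0.85,"wx": 0,"wy": 0,"wz": 0.37},{"x": -0.75,"y": -0.5,"z": -0.85,"wx": 0,"wy": 0,"wz": 0.37},{"x": -0.75,"y": -0.5,"z": -0.85,"wx": 0,"wy": 0,"wz": 0.37},{"x": -0.75,"y": -0.5,"z": -0.85,"wx": 0,"wy": 0,"wz": 0.37}], "hand": 1}}

```text
t: 2.93
eef_pos: [0.362, 0.4711, 0.4016]
tool_rot: [-0.0, 0.706, 0.708, 0.0]
contact_force: [-0.5, 0.4, -0.8]
gripper_width: 0.997
```

Call:
{"op": "jog_arm", "data": {"plan": [{"x": -1,"y": 0.3,"z": 0,"wx": 0,"wy": 0,"wz": 0},{"x": -1,"y": 0.3,"z": 0,"wx": 0,"wy": 0,"wz": 0},{"x": -1,"y": 0.3,"z": 0,"wx": 0,"wy": 0,"wz": 0},{"x": -1,"y": 0.3,"z": 0,"wx": 0,"wy": 0,"wz": 0},{"x": -1,"y": 0.3,"z": 0,"wx": 0,"wy": 0,"wz": 0},{"x": -1,"y": 0.3,"z": 0,"wx": 0,"wy": 0,"wz": 0}]}}

```text
t: 3.43
eef_pos: [0.4258, 0.2621, 0.4026]
tool_rot: [0.001, 0.711, 0.703, 0.001]
contact_force: [1.4, -0.5, 0.4]
gripper_width: 1.002
```

Call:
{"op": "jog_arm", "data": {"plan": [{"x": -0.85,"y": 0,"z": 0.2,"wx": 0,"wy": 0,"wz": 0},{"x": -0.85,"y": 0,"z": 0.2,"wx": 0,"wy": 0,"wz": 0},{"x": -0.85,"y": 0,"z": 0.2,"wx": 0,"wy": 0,"wz": 0},{"x": -0.85,"y": 0,"z": 0.2,"wx": 0,"wy": 0,"wz": 0},{"x": -0.85,"y": 0,"z": 0.2,"wx": 0,"wy": 0,"wz": 0},{"x": -0.85,"y": 0,"z": 0.2,"wx": 0,"wy": 0,"wz": 0},{"x": -0.85,"y": 0,"z": 0.2,"wx": 0,"wy": 0,"wz": 0}]}}

```text
t: 4.02
eef_pos: [0.4241, 0.0917, 0.3629]
tool_rot: [0.0, 0.712, 0.703, 0.001]
contact_force: [-0.6, 1.4, 0.2]
gripper_width: 1.002
```

```bash
python3 - <<'E'
from h import *
c=cams.get_calibration('wrist');snap('wrist','w1.png');print(pose()[0])
zs=dict(turntable_top=.042,face=.128,handle_grip=.1575,handle_tip=None,pot_top=.138,isolator=0)
for n,z in zs.items():
  for r in finder.place_of('wrist',n)[:1]:
    print(n,np.round(r['location']),round(r['confidence'],2),None if z is None else atz('wrist',r['location'],z,c).round(3))
E
```

```text
[0.42417589 0.09297494 0.36294376]
turntable_top [333.  13.] 0.81 [0.443 0.32  0.042]
face [395. 222.] 0.78 [0.527 0.025 0.128]
handle_grip [386. 224.] 0.92 [0.508 0.032 0.157]
handle_tip [409. 196.] 0.87 None
pot_top [478.  97.] 0.17 [0.621 0.192 0.138]
isolator [392. 202.] 0.68 [0.554 0.021 0.   ]
```

View pics/w1.png

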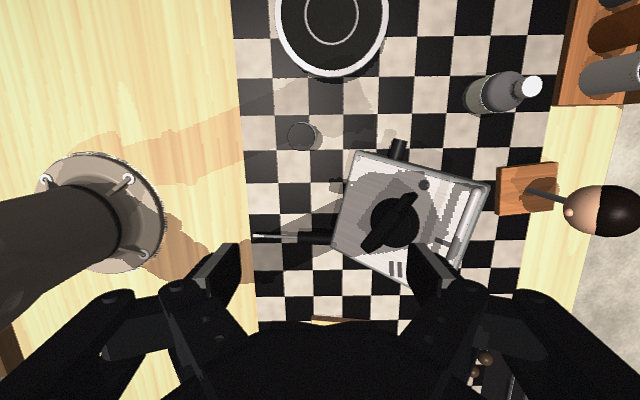

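The wrist picture shows the turntable ring at (331,16), the OFF dot at (424,184), the ON bars at (396,268), the handle tip near (412,197), and the box's low edge from (360,152) to (333,243). From these I'll compute the isolator yaw, then move on to the stack.

```bash
python3 - <<'E'
from h import *
c=cams.get_calibration('wrist')
A=atz('wrist',(360,152),.0735,c);B=atz('wrist',(333,243),.0735,c);d=A-B;print('low edge',A,B,np.linalg.norm(d),np.degrees(np.arctan2(-d[0],d[1])))
m=atz('wrist',(331,16),.042,c);print('tt',m)
s,k=np.sin(np.radians(35)),np.cos(np.radians(35))
def onplane(px,P,n):
    o,dd=ray('wrist',px,c);return o+dd*(n@(P-o))/(n@dd)
for yaw in [-12,-14,-16,-18]:
    Rz=R.from_euler('z',yaw,degrees=True);n=Rz.apply([-s,0,k]);F=np.array([.507,.033,.1575])-.036*n
    D=onplane((424,184),F,n);O=onplane((396,268),F,n);T=onplane((409,196),F+.036*n,n)
    loc=lambda p:(Rz.inv().apply(p-F)@np.array([[k,0,s],[0,1,0],[0,0,0]]).T*1000)[:2].round(1)
    print(yaw,'F',F.round(4),'dot(upslope,left)',loc(D),'ON',loc(O),'expect 23,+-64; tip',loc(T-.036*n),'exp 19,52')
print('rim',atz('top',(420,230.5),.23),atz('side',(354,266),.23))
togo([.445,-.10,.40])
E
```

```text
low edge [0.48207123 0.12202559 0.0735    ] [ 0.44032298 -0.0292935   0.0735    ] 0.15697255411522518 -15.423938951083834
tt [0.43856094 0.31761749 0.042     ]
-12 F [0.5272 0.0287 0.128 ] dot(upslope,left) [24.7 61.6] ON [ 21.2 -67.3] expect 23,+-64; tip [19.6 46.3] exp 19,52
-14 F [0.527 0.028 0.128] dot(upslope,left) [22.7 62.8] ON [ 23.4 -65.4] expect 23,+-64; tip [18.  46.7] exp 19,52
-16 F [0.5268 0.0273 0.128 ] dot(upslope,left) [20.6 64. ] ON [ 25.5 -63.4] expect 23,+-64; tip [16.4 47. ] exp 19,52
-18 F [0.5266 0.0266 0.128 ] dot(upslope,left) [18.4 65.2] ON [ 27.5 -61.4] expect 23,+-64; tip [14.8 47.3] exp 19,52
rim [ 0.43986266 -0.29845178  0.23      ] [ 0.44934664 -0.29469419  0.23      ]
shift [-0.9644  0.1131 -0.1864] turn [0. 0. 0.] rows>= 4.741928667400502 0.0
```

Call:
{"op": "jog_arm", "data": {"plan": [{"x": -1,"y": 0,"z": -0.2,"wx": 0,"wy": 0,"wz": 0},{"x": -1,"y": 0,"z": -0.2,"wx": 0,"wy": 0,"wz": 0},{"x": -1,"y": 0,"z": -0.2,"wx": 0,"wy": 0,"wz": 0},{"x": -1,"y": 0,"z": -0.2,"wx": 0,"wy": 0,"wz": 0},{"x": -1,"y": 0,"z": -0.2,"wx": 0,"wy": 0,"wz": 0},{"x": -1,"y": 0,"z": -0.2,"wx": 0,"wy": 0,"wz": 0}]}}

```text
t: 4.87
eef_pos: [0.4222, -0.1143, 0.4045]
tool_rot: [0.002, 0.714, 0.7, 0.002]
contact_force: [0.2, -1.1, 0.5]
gripper_width: 0.997
```

```bash
python3 - <<'E'
from h import *
c=cams.get_calibration('wrist');snap('wrist','w2.png');print(pose()[0])
for n,z in dict(pot_top=.138,pot_middle=.078,pot_bottom=.018).items():
  for r in finder.place_of('wrist',n)[:1]:
    print(n,np.round(r['location']),round(r['confidence'],2),atz('wrist',r['location'],z,c).round(3))
  for r in finder.find_in('wrist',n)[:1]: print(r)
E
```

```text
[ 0.4224228  -0.11032444  0.40368782]
pot_top [340. 283.] 0.57 [ 0.448 -0.299  0.138]
{'bbox': [320.1, 278.6, 46.0, 47.2], 'confidence': 0.75}
pot_middle [336. 268.] 0.59 [ 0.445 -0.304  0.078]
{'bbox': [285.9, 0.0, 29.5, 28.6], 'confidence': 0.67}
pot_bottom [333. 256.] 0.96 [ 0.441 -0.308  0.018]
{'bbox': [319.5, 242.6, 31.3, 30.2], 'confidence': 0.84}
```

View pics/w2.png

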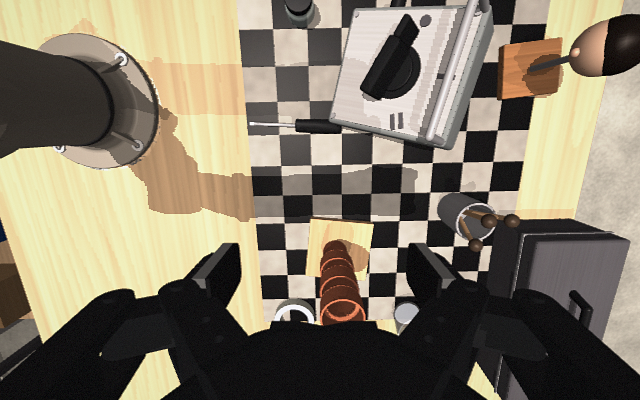

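```bash
python3 - <<'E'
from h import *
c=cams.get_calibration('wrist')
print(atz('wrist',(343,311),.23,c)); togo([.446,-.297,.39],R.from_matrix(np.array([[0,1,0],[1,0,0],[0,0,-1]]).T))
E
```

```text
[ 0.4477664  -0.27409038  0.23      ]
shift [-0.9569  0.1238  0.0628] turn [ 0.0004  0.0003 -0.0019] rows>= 4.637478449643834 0.04988353423546298
```

Call:
{"op": "jog_arm", "data": {"plan": [{"x": -0.93,"y": 0.12,"z": 0.07,"wx": 0,"wy": 0,"wz": 0},{"x": -0.93,"y": 0.12,"z": 0.07,"wx": 0,"wy": 0,"wz": 0},{"x": -0.93,"y": 0.12,"z": 0.07,"wx": 0,"wy": 0,"wz": 0},{"x": -0.93,"y": 0.12,"z": 0.07,"wx": 0,"wy": 0,"wz": 0},{"x": -0.93,"y": 0.12,"z": 0.07,"wx": 0,"wy": 0,"wz": 0},{"x": -0.93,"y": 0.12,"z": 0.07,"wx": 0,"wy": 0,"wz": 0},{"x": -0.93,"y": 0.12,"z": 0.07,"wx": 0,"wy": 0,"wz": 0},{"x": -0.93,"y": 0.12,"z": 0.07,"wx": 0,"wy": 0,"wz": 0}]}}

```text
t: 5.88
eef_pos: [0.4457, -0.2903, 0.3881]
tool_rot: [0.0, 0.709, 0.706, -0.0]
contact_force: [0.4, 1.5, -0.1]
gripper_width: 0.998
```

```bash
python3 - <<'E'
from h import *
c=cams.get_calibration('wrist');im=snap('wrist');print(pose()[0])
cv2.imwrite('pics/w3.png',cv2.resize(im[120:260,220:420],(800,560),interpolation=cv2.INTER_NEAREST)[:,:,::-1])
for r in finder.place_of('wrist','pot_top')[:1]: print(r,atz('wrist',r['location'],.138,c))
for r in finder.find_in('wrist','pot_top')[:1]: print(r)
ref=[.444,-.298]
print('rim proj guess',[proj('wrist',[ref[0]+.031*np.cos(a),ref[1]+.031*np.sin(a),.23],c).round() for a in (0,1.57,3.14,4.71)])
h=cv2.cvtColor(im,cv2.COLOR_RGB2HSV);m=((h[...,0]<15)&(h[...,1]>120)&(h[...,2]>40)).astype(np.uint8);m[:120]=0
cs=max(cv2.findContours(m,0,2)[0],key=cv2.contourArea);print(cv2.boundingRect(cs))
E
```

```text
[ 0.44586367 -0.28991258  0.38824277]
{'location': [320.6, 180.0], 'confidence': 0.74} [ 0.44204543 -0.29736912  0.138     ]
{'bbox': [292.3, 163.9, 58.1, 56.5], 'confidence': 0.93}
rim proj guess [array([349., 195.]), array([322., 168.]), array([294., 196.]), array([322., 222.])]
(296, 154, 55, 67)
```

View pics/w3.png

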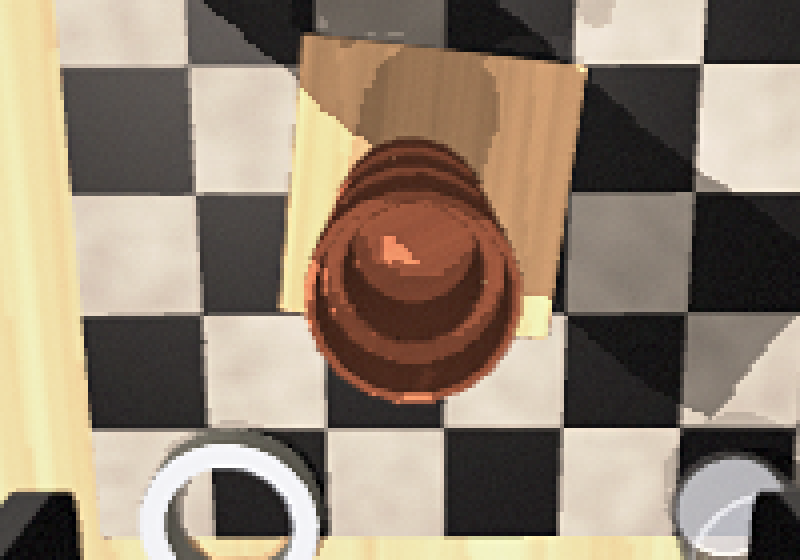

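The rim's centre is at about (324,194) in the full picture, which puts the pot at (0.446, -0.297). I'll descend over it.

Call:
{"op": "jog_arm", "data": {"plan": [{"x": -0.035,"y": 0,"z": 0.15,"wx": 0,"wy": 0,"wz": 0},{"x": -0.035,"y": 0,"z": 0.3,"wx": 0,"wy": 0,"wz": 0},{"x": -0.035,"y": 0,"z": 0.45,"wx": 0,"wy": 0,"wz": 0},{"x": -0.035,"y": 0,"z": 0.6,"wx": 0,"wy": 0,"wz": 0},{"x": -0.035,"y": 0,"z": 0.72,"wx": 0,"wy": 0,"wz": 0},{"x": -0.035,"y": 0,"z": 0.84,"wx": 0,"wy": 0,"wz": 0},{"x": -0.035,"y": 0,"z": 0.93,"wx": 0,"wy": 0,"wz": 0},{"x": -0.035,"y": 0,"z": 1.0,"wx": 0,"wy": 0,"wz": 0},{"x": -0.035,"y": 0,"z": 1.0,"wx": 0,"wy": 0,"wz": 0},{"x": -0.035,"y": 0,"z": 1.0,"wx": 0,"wy": 0,"wz": 0},{"x": -0.035,"y": 0,"z": 1.0,"wx": 0,"wy": 0,"wz": 0}]}}

```text
t: 6.95
eef_pos: [0.447, -0.2967, 0.1897]
tool_rot: [0.001, 0.708, 0.706, 0.001]
contact_force: [-0.1, -0.1, 0.4]
gripper_width: 0.997
```

Call:
{"op": "jog_arm", "data": {"plan": [{"x": 0,"y": 0,"z": 0,"wx": 0,"wy": 0,"wz": 0},{"x": 0,"y": 0,"z": 0,"wx": 0,"wy": 0,"wz": 0},{"x": 0,"y": 0,"z": 0,"wx": 0,"wy": 0,"wz": 0},{"x": 0,"y": 0,"z": 0,"wx": 0,"wy": 0,"wz": 0},{"x": 0,"y": 0,"z": 0,"wx": 0,"wy": 0,"wz": 0},{"x": 0,"y": 0,"z": 0,"wx": 0,"wy": 0,"wz": 0},{"x": 0,"y": 0,"z": 0,"wx": 0,"wy": 0,"wz": 0},{"x": 0,"y": 0,"z": 0,"wx": 0,"wy": 0,"wz": 0}], "hand": -0.2, "grip_force": 30}}

```text
t: 7.62
eef_pos: [0.4476, -0.2974, 0.1912]
tool_rot: [0.002, 0.708, 0.706, 0.002]
contact_force: [-1.9, 1.5, 7.8]
gripper_width: 0.723
```

Call:
{"op": "jog_arm", "data": {"plan": [{"x": 0,"y": 0,"z": -0.04,"wx": 0,"wy": 0,"wz": 0},{"x": 0,"y": 0,"z": -0.09,"wx": 0,"wy": 0,"wz": 0},{"x": 0,"y": 0,"z": -0.15,"wx": 0,"wy": 0,"wz": 0},{"x": 0,"y": 0,"z": -0.22,"wx": 0,"wy": 0,"wz": 0},{"x": 0,"y": 0,"z": -0.3,"wx": 0,"wy": 0,"wz": 0},{"x": 0,"y": 0,"z": -0.4,"wx": 0,"wy": 0,"wz": 0},{"x": 0,"y": 0,"z": -0.5,"wx": 0,"wy": 0,"wz": 0},{"x": 0,"y": 0,"z": -0.6,"wx": 0,"wy": 0,"wz": 0},{"x": 0,"y": 0,"z": -0.7,"wx": 0,"wy": 0,"wz": 0},{"x": 0,"y": 0,"z": -0.7,"wx": 0,"wy": 0,"wz": 0}]}}

```text
t: 8.45
eef_pos: [0.448, -0.2991, 0.3357]
tool_rot: [0.005, 0.708, 0.706, 0.003]
contact_force: [0.8, -0.5, -0.8]
gripper_width: 0.726
```

```bash
python3 - <<'E'
from h import *
a=snap('side')[150:350,230:430];b=snap('wrist')
cv2.imwrite('pics/c4.png',np.hstack([cv2.resize(a,(400,400)),cv2.resize(b[100:300,220:420],(400,400))])[:,:,::-1])
print(monitor.get_obs()['q'].round(2),pose()[0])
E
```

```text
[-0.43  0.26  1.11  1.81 -0.25  1.22  0.75] [ 0.4470644  -0.29745486  0.33214362]
```

View pics/c4.png

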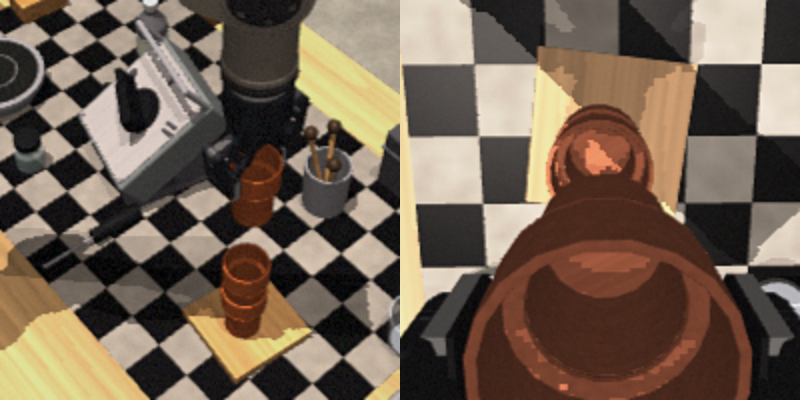

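The lift worked: the two lower pots stay nested on the plywood and the top pot is held upright in the gripper. I'll carry it to the turntable.

Call:
{"op": "jog_arm", "data": {"plan": [{"x": 0.1,"y": 0,"z": -0.1,"wx": 0,"wy": 0,"wz": 0},{"x": 0.25,"y": 0,"z": -0.15,"wx": 0,"wy": 0,"wz": 0},{"x": 0.45,"y": 0,"z": -0.15,"wx": 0,"wy": 0,"wz": 0},{"x": 0.63,"y": 0,"z": -0.15,"wx": 0,"wy": 0,"wz": 0},{"x": 0.82,"y": 0,"z": -0.15,"wx": 0,"wy": 0,"wz": 0},{"x": 1,"y": 0,"z": -0.15,"wx": 0,"wy": 0,"wz": 0},{"x": 1,"y": 0,"z": -0.15,"wx": 0,"wy": 0,"wz": 0}]}}

```text
t: 9.13
eef_pos: [0.4466, -0.0894, 0.3611]
tool_rot: [0.001, 0.704, 0.711, 0.003]
contact_force: [0.5, 0.6, -1.2]
gripper_width: 0.725
```

Call:
{"op": "jog_arm", "data": {"plan": [{"x": 0.19,"y": 0,"z": 0,"wx": 0,"wy": 0,"wz": 0},{"x": 0.38,"y": 0,"z": 0,"wx": 0,"wy": 0,"wz": 0},{"x": 0.57,"y": 0,"z": 0,"wx": 0,"wy": 0,"wz": 0},{"x": 0.76,"y": 0,"z": 0,"wx": 0,"wy": 0,"wz": 0},{"x": 0.95,"y": 0,"z": 0,"wx": 0,"wy": 0,"wz": 0},{"x": 1,"y": 0,"z": 0,"wx": 0,"wy": 0,"wz": 0},{"x": 1,"y": 0,"z": 0,"wx": 0,"wy": 0,"wz": 0}]}}

```text
t: 9.72
eef_pos: [0.4436, 0.114, 0.3604]
tool_rot: [0.001, 0.701, 0.713, 0.002]
contact_force: [-0.7, -0.3, -0.6]
gripper_width: 0.721
```

Call:
{"op": "jog_arm", "data": {"plan": [{"x": 0.19,"y": 0,"z": 0,"wx": 0,"wy": 0,"wz": 0},{"x": 0.38,"y": 0,"z": 0,"wx": 0,"wy": 0,"wz": 0},{"x": 0.57,"y": 0,"z": 0,"wx": 0,"wy": 0,"wz": 0},{"x": 0.76,"y": 0,"z": 0,"wx": 0,"wy": 0,"wz": 0},{"x": 0.9,"y": 0,"z": 0,"wx": 0,"wy": 0,"wz": 0},{"x": 0.9,"y": 0,"z": 0,"wx": 0,"wy": 0,"wz": 0},{"x": 0.9,"y": 0,"z": 0,"wx": 0,"wy": 0,"wz": 0}]}}

```text
t: 10.3
eef_pos: [0.4405, 0.294, 0.3592]
tool_rot: [0.002, 0.701, 0.713, 0.0]
contact_force: [0.4, -0.7, -1.0]
gripper_width: 0.724
```

```bash
python3 - <<'E'
from h import *
o=monitor.get_obs();print(o['t'],o['q'].round(2),pose()[0],o['gripper_width'])
c=cams.get_calibration('wrist');snap('wrist')
D=R.from_matrix(np.array([[0,1,0],[1,0,0],[0,0,-1]]).T)
for r in finder.place_of('wrist','turntable_top')[:1]: print(r,atz('wrist',r['location'],.042,c))
togo([.438,.317,.105],D)
E
```

```text
10.3 [-1.24  0.13  0.6   1.76 -0.08  1.27 -0.6 ] [0.44050742 0.29397301 0.3592424 ] 0.7241682538293199
{'location': [324.4, 152.7], 'confidence': 0.82} [0.44321741 0.31943931 0.042     ]
shift [ 0.1283 -0.0193  1.2744] turn [0.0011 0.0003 0.0044] rows>= 6.143776109463882 0.11453651964149636
```

Call:
{"op": "jog_arm", "data": {"plan": [{"x": 0.115,"y": -0.01,"z": 0.15,"wx": 0,"wy": 0,"wz": 0.004},{"x": 0.115,"y": -0.01,"z": 0.35,"wx": 0,"wy": 0,"wz": 0.004},{"x": 0.115,"y": -0.01,"z": 0.55,"wx": 0,"wy": 0,"wz": 0.004},{"x": 0.115,"y": -0.01,"z": 0.75,"wx": 0,"wy": 0,"wz": 0.004},{"x": 0.115,"y": -0.01,"z": 0.9,"wx": 0,"wy": 0,"wz": 0.004},{"x": 0.115,"y": -0.01,"z": 1,"wx": 0,"wy": 0,"wz": 0.004},{"x": 0.115,"y": -0.01,"z": 1,"wx": 0,"wy": 0,"wz": 0.004},{"x": 0.115,"y": -0.01,"z": 1,"wx": 0,"wy": 0,"wz": 0.004}]}}

```text
t: 11.07
eef_pos: [0.44, 0.3125, 0.1599]
tool_rot: [0.002, 0.708, 0.707, 0.0]
contact_force: [-0.1, -0.1, -0.4]
gripper_width: 0.727
```

```bash
python3 - <<'E'
from h import *
o=monitor.get_obs();print(o['t'],pose()[0],o['contact_force'])
a=snap('side');c=snap('top')
p=pose()[0]
u=proj('side',[.439,.317,.042]);v=proj('top',[.439,.317,.042]);print(u,v,'pot foot proj',proj('side',p-[0,0,.053]),proj('top',p-[0,0,.053]))
cv2.imwrite('pics/c5.png',np.hstack([cv2.resize(a[130:250,170:290],(400,400)),cv2.resize(c[190:290,175:275],(400,400))])[:,:,::-1])
togo([.439,.317,.098])
E
```

```text
11.0667 [0.4400421  0.31245943 0.15992575] [-0.14374792 -0.05591678 -0.40697575]
[226.57315814 185.7615053 ] [222.81355662 236.29792569] pot foot proj [224.43243491 171.75624298] [218.69737803 233.70891581]
shift [ 0.0139 -0.0125  0.3188] turn [0. 0. 0.] rows>= 1.5318120500228556 0.0
```

View pics/c5.png

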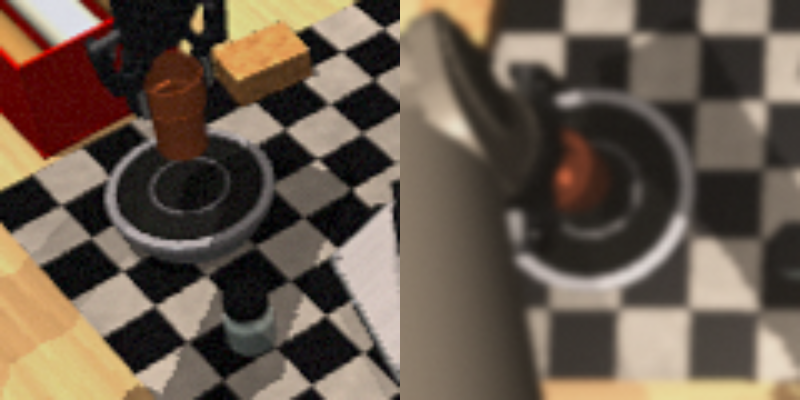

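The picture shows the pot held upright above the disc. In the side view the foot is at (224,176) and the ring centre at (227,186), which agrees with the projections. I'll lower it gently.

Call:
{"op": "jog_arm", "data": {"plan": [{"x": 0.022,"y": -0.005,"z": 0.08,"wx": 0,"wy": 0,"wz": 0},{"x": 0.022,"y": -0.005,"z": 0.16,"wx": 0,"wy": 0,"wz": 0},{"x": 0.022,"y": -0.005,"z": 0.22,"wx": 0,"wy": 0,"wz": 0},{"x": 0.022,"y": -0.005,"z": 0.26,"wx": 0,"wy": 0,"wz": 0},{"x": 0.022,"y": -0.005,"z": 0.28,"wx": 0,"wy": 0,"wz": 0},{"x": 0.022,"y": -0.005,"z": 0.29,"wx": 0,"wy": 0,"wz": 0},{"x": 0.022,"y": -0.005,"z": 0.3,"wx": 0,"wy": 0,"wz": 0},{"x": 0.022,"y": -0.005,"z": 0.305,"wx": 0,"wy": 0,"wz": 0},{"x": 0.022,"y": -0.005,"z": 0.31,"wx": 0,"wy": 0,"wz": 0},{"x": 0.022,"y": -0.005,"z": 0.31,"wx": 0,"wy": 0,"wz": 0}]}}

```text
t: 12.0
eef_pos: [0.4406, 0.3187, 0.1]
tool_rot: [0.002, 0.707, 0.707, 0.003]
contact_force: [-0.3, -0.5, -1.6]
gripper_width: 0.725
```

Call:
{"op": "jog_arm", "data": {"plan": [{"x": -0.006,"y": -0.005,"z": 0.005,"wx": 0,"wy": 0,"wz": 0},{"x": -0.006,"y": -0.005,"z": 0.01,"wx": 0,"wy": 0,"wz": 0},{"x": -0.006,"y": -0.005,"z": 0.013,"wx": 0,"wy": 0,"wz": 0},{"x": -0.006,"y": -0.005,"z": 0.016,"wx": 0,"wy": 0,"wz": 0},{"x": -0.006,"y": -0.005,"z": 0.019,"wx": 0,"wy": 0,"wz": 0},{"x": -0.006,"y": -0.005,"z": 0.019,"wx": 0,"wy": 0,"wz": 0}]}}

```text
t: 12.5
eef_pos: [0.4396, 0.3175, 0.096]
tool_rot: [0.002, 0.707, 0.707, 0.002]
contact_force: [0.2, 0.0, -1.6]
gripper_width: 0.721
```

Call:
{"op": "jog_arm", "data": {"plan": [{"x": 0,"y": 0,"z": 0.004,"wx": 0,"wy": 0,"wz": 0},{"x": 0,"y": 0,"z": 0.008,"wx": 0,"wy": 0,"wz": 0},{"x": 0,"y": 0,"z": 0.01,"wx": 0,"wy": 0,"wz": 0},{"x": 0,"y": 0,"z": 0.01,"wx": 0,"wy": 0,"wz": 0}]}}

```text
t: 12.83
eef_pos: [0.4398, 0.3179, 0.0952]
tool_rot: [0.001, 0.707, 0.707, 0.003]
contact_force: [-3.8, -1.4, 11.8]
gripper_width: 0.725
```

Call:
{"op": "jog_arm", "data": {"plan": [{"x": 0,"y": 0,"z": 0,"wx": 0,"wy": 0,"wz": 0},{"x": 0,"y": 0,"z": 0,"wx": 0,"wy": 0,"wz": 0},{"x": 0,"y": 0,"z": 0,"wx": 0,"wy": 0,"wz": 0},{"x": 0,"y": 0,"z": 0,"wx": 0,"wy": 0,"wz": 0},{"x": 0,"y": 0,"z": 0,"wx": 0,"wy": 0,"wz": 0},{"x": 0,"y": 0,"z": 0,"wx": 0,"wy": 0,"wz": 0}], "hand": 1}}

```text
t: 13.33
eef_pos: [0.4397, 0.3178, 0.095]
tool_rot: [0.001, 0.707, 0.707, 0.003]
contact_force: [0.3, -0.5, -0.2]
gripper_width: 0.997
```

Call:
{"op": "jog_arm", "data": {"plan": [{"x": 0,"y": 0,"z": -0.05,"wx": 0,"wy": 0,"wz": 0},{"x": 0,"y": 0,"z": -0.15,"wx": 0,"wy": 0,"wz": 0},{"x": 0,"y": 0,"z": -0.3,"wx": 0,"wy": 0,"wz": 0},{"x": 0,"y": 0,"z": -0.5,"wx": 0,"wy": 0,"wz": 0},{"x": 0,"y": 0,"z": -0.7,"wx": 0,"wy": 0,"wz": 0},{"x": 0,"y": 0,"z": -0.9,"wx": 0,"wy": 0,"wz": 0},{"x": 0,"y": 0,"z": -1,"wx": 0,"wy": 0,"wz": 0},{"x": 0,"y": 0,"z": -1,"wx": 0,"wy": 0,"wz": 0}]}}

```text
t: 14.0
eef_pos: [0.4411, 0.3186, 0.301]
tool_rot: [0.001, 0.707, 0.707, 0.008]
contact_force: [0.2, 0.7, -0.5]
gripper_width: 1.005
```

```bash
python3 - <<'E'
from h import *
o=monitor.get_obs();print(o['t'],pose()[0],o['q'].round(2))
c=cams.get_calibration('wrist');w=snap('wrist');a=snap('side')
cv2.imwrite('pics/c6.png',np.hstack([cv2.resize(a[130:250,170:290],(300,300)),cv2.resize(w[100:300,220:420],(400,300))])[:,:,::-1])
for r in finder.place_of('wrist','pot_top')[:1]: print(r,atz('wrist',r['location'],.042,c))
s,k=np.sin(np.radians(35)),np.cos(np.radians(35))
yaw=-14.5;Rz=R.from_euler('z',yaw,degrees=True);n=Rz.apply([-s,0,k]);F=np.array([.5270,.0280,.128])
# tool z=-n ; handle dir at OFF: 70 deg left of upslope ; y perp to handle
up=Rz.apply([k,0,s]);left=Rz.apply([0,1,0])
def tool(ang,flip): # ang: handle angle from upslope, + = left
    a=np.radians(ang+90*flip);y=np.cos(a)*up+np.sin(a)*left;z=-n;return R.from_matrix(np.array([np.cross(y,z),y,z]).T)
e,r=pose()
for f in (1,-1):
    T=tool(70,f);print(f,'pre'); togo(F+.15*n,T); print((F+.15*n).round(3),T.as_matrix().round(2).tolist())
E
```

```text
14.0 [0.44110836 0.31863375 0.30103419] [-1.25  0.2   0.6   1.83 -0.13  1.13 -0.61]
{'location': [317.4, 175.9], 'confidence': 0.91} [0.4357445  0.31859651 0.042     ]
1 pre
shift [-1.3383  0.0272  0.2171] turn [-0.0111 -0.2544 -0.777 ] rows>= 6.503869819399083 20.556608020428275
[0.444 0.05  0.251] [[-0.51, -0.66, 0.56], [-0.84, 0.52, -0.14], [-0.2, -0.54, -0.82]]
-1 pre
shift [-1.3383  0.0272  0.2171] turn [-0.1958  0.0085  0.1853] rows>= 6.503869819399083 6.780488899014649
[0.444 0.05  0.251] [[0.51, 0.66, 0.56], [0.84, -0.52, -0.14], [0.2, 0.54, -0.82]]
```

View pics/c6.png

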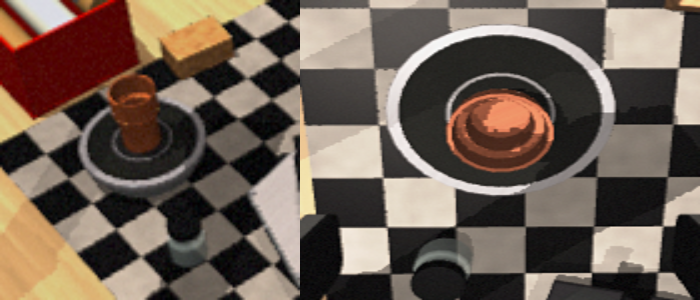

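The pot stands upright, centred in the ring. Next I turn and move towards the isolator.

Call:
{"op": "jog_arm", "data": {"plan": [{"x": -0.1,"y": 0,"z": 0,"wx": 0,"wy": 0,"wz": -0.47},{"x": -0.2,"y": 0,"z": 0,"wx": 0,"wy": 0,"wz": -0.47},{"x": -0.3,"y": 0,"z": 0,"wx": 0,"wy": 0,"wz": -0.47},{"x": -0.4,"y": 0,"z": 0,"wx": 0,"wy": 0,"wz": -0.47},{"x": -0.5,"y": 0,"z": 0,"wx": 0,"wy": 0,"wz": -0.47},{"x": -0.6,"y": 0,"z": 0,"wx": 0,"wy": 0,"wz": -0.47},{"x": -0.7,"y": 0,"z": 0,"wx": 0,"wy": 0,"wz": -0.47},{"x": -0.8,"y": 0,"z": 0,"wx": 0,"wy": 0,"wz": -0.47},{"x": -0.9,"y": 0,"z": 0,"wx": 0,"wy": 0,"wz": -0.47},{"x": -1,"y": 0,"z": 0,"wx": 0,"wy": 0,"wz": -0.47},{"x": -1,"y": 0,"z": 0,"wx": 0,"wy": 0,"wz": -0.47},{"x": -1,"y": 0,"z": 0,"wx": 0,"wy": 0,"wz": -0.47}]}}

```text
t: 15.15
eef_pos: [0.437, 0.1153, 0.2929]
tool_rot: [0.001, 0.046, 0.999, 0.0]
contact_force: [0.6, 0.7, 0.1]
gripper_width: 0.998
```

```bash
cat >> h.py <<'E'
s,k=np.sin(np.radians(35)),np.cos(np.radians(35))
Rz=R.from_euler('z',-14.5,degrees=True);n=Rz.apply([-s,0,k]);F=np.array([.5270,.0280,.128])
up=Rz.apply([k,0,s]);left=Rz.apply([0,1,0])
def tool(ang,f=1):
    a=np.radians(ang+90*f);y=np.cos(a)*up+np.sin(a)*left;z=-n;return R.from_matrix(np.array([np.cross(y,z),y,z]).T)
E
python3 - <<'E'
from h import *
o=monitor.get_obs();print(o['t'],pose()[0],o['q'].round(2))
togo(F+.14*n,tool(70))
E
```

```text
15.15 [0.4370219  0.11529117 0.29285914] [-0.99  0.02  0.61  2.02 -0.01  1.11  1.11]
shift [-0.091  -0.3291  0.251 ] turn [ 0.1297 -0.1562 -0.3265] rows>= 2.032210273687082 9.664877407844763
```

Call:
{"op": "jog_arm", "data": {"plan": [{"x": -0.09,"y": -0.33,"z": 0,"wx": 0.13,"wy": -0.156,"wz": -0.327},{"x": -0.09,"y": -0.33,"z": 0,"wx": 0.13,"wy": -0.156,"wz": -0.327},{"x": -0.09,"y": -0.33,"z": 0,"wx": 0.13,"wy": -0.156,"wz": -0.327},{"x": -0.09,"y": -0.33,"z": 0,"wx": 0.13,"wy": -0.156,"wz": -0.327},{"x": -0.09,"y": -0.33,"z": 0,"wx": 0.13,"wy": -0.156,"wz": -0.327},{"x": -0.09,"y": -0.33,"z": 0,"wx": 0.13,"wy": -0.156,"wz": -0.327},{"x": -0.09,"y": -0.33,"z": 0.05,"wx": 0.13,"wy": -0.156,"wz": -0.327},{"x": -0.09,"y": -0.33,"z": 0.1,"wx": 0.13,"wy": -0.156,"wz": -0.327},{"x": -0.09,"y": -0.33,"z": 0.15,"wx": 0.13,"wy": -0.156,"wz": -0.327},{"x": -0.09,"y": -0.33,"z": 0.2,"wx": 0.13,"wy": -0.156,"wz": -0.327},{"x": -0.09,"y": -0.33,"z": 0.25,"wx": 0.13,"wy": -0.156,"wz": -0.327},{"x": -0.09,"y": -0.33,"z": 0.25,"wx": 0.13,"wy": -0.156,"wz": -0.327}]}}

```text
t: 16.15
eef_pos: [0.4478, 0.0479, 0.245]
tool_rot: [0.221, -0.444, 0.844, -0.203]
contact_force: [-4.1, -1.4, -4.1]
gripper_width: 1.0
```

```bash
python3 - <<'E'
from h import *
o=monitor.get_obs();print(o['t'],pose()[0],o['q'].round(2))
togo(F+.14*n,tool(70))
c=cams.get_calibration('wrist');w=snap('wrist','w7.png')
G=F+.036*n
for nm in ['handle_grip','handle_tip','face']:
  for r in finder.place_of('wrist',nm)[:1]: print(nm,np.round(r['location']),round(r['confidence'],2))
d=np.cos(np.radians(70))*up+np.sin(np.radians(70))*left
print('proj grip',proj('wrist',G,c),'tip',proj('wrist',G+.055*d,c),'face',proj('wrist',F,c),'tail top',proj('wrist',F+.052*n-.042*d,c),'tip top',proj('wrist',F+.052*n+.055*d,c))
print('dot',proj('wrist',F+.068*d,c),'ON',proj('wrist',F+.068*(np.cos(np.radians(70))*up-np.sin(np.radians(70))*left),c))
E
```

```text
16.15 [0.44782113 0.0478813  0.24503952] [-0.59 -0.15  0.02  2.44  0.86  0.59  1.3 ]
shift [-0.0023  0.0022  0.0135] turn [ 0.     -0.0011  0.0003] rows>= 0.06642947965725167 0.029491189190173097
handle_grip [323. 196.] 0.62
handle_tip [323. 255.] 0.82
face [322. 186.] 0.85
proj grip [323.60598891 200.1728761 ] tip [323.55435384 254.18219391] face [323.60425844 191.68448071] tail top [323.65322617 156.54410062] tip top [323.55211988 261.74224744]
dot [323.54835873 250.7302121 ] ON [280.51318087 141.46887893]
```

View pics/w7.png

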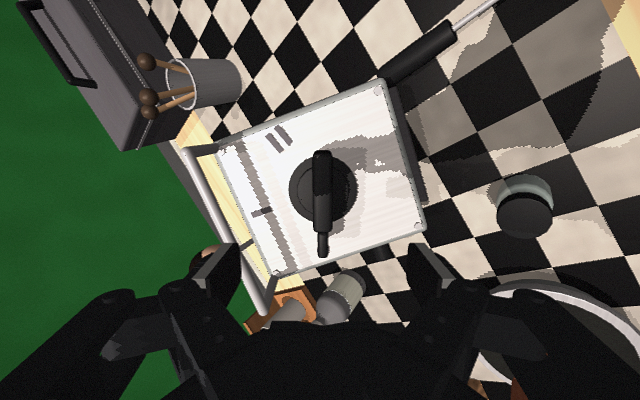

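The handle sits centred between the open fingers, with its tail at (322,152) and tip at (322,256). That is within about 3 mm of the prediction. I'll go down on it with the hand half open.

Call:
{"op": "jog_arm", "data": {"plan": [{"x": 0.012,"y": -0.004,"z": 0,"wx": 0,"wy": 0,"wz": 0},{"x": 0.012,"y": -0.004,"z": 0.06,"wx": 0,"wy": 0,"wz": 0},{"x": 0.012,"y": -0.004,"z": 0.13,"wx": 0,"wy": 0,"wz": 0},{"x": 0.012,"y": -0.004,"z": 0.21,"wx": 0,"wy": 0,"wz": 0},{"x": 0.012,"y": -0.004,"z": 0.29,"wx": 0,"wy": 0,"wz": 0},{"x": 0.012,"y": -0.004,"z": 0.37,"wx": 0,"wy": 0,"wz": 0},{"x": 0.012,"y": -0.004,"z": 0.45,"wx": 0,"wy": 0,"wz": 0},{"x": 0.012,"y": -0.004,"z": 0.52,"wx": 0,"wy": 0,"wz": 0},{"x": 0.012,"y": -0.004,"z": 0.57,"wx": 0,"wy": 0,"wz": 0},{"x": 0.012,"y": -0.004,"z": 0.6,"wx": 0,"wy": 0,"wz": 0},{"x": 0.012,"y": -0.004,"z": 0.61,"wx": 0,"wy": 0,"wz": 0},{"x": 0.012,"y": -0.004,"z": 0.61,"wx": 0,"wy": 0,"wz": 0}], "hand": 0}}

```text
t: 17.35
eef_pos: [0.516, 0.0259, 0.1461]
tool_rot: [0.221, -0.442, 0.845, -0.204]
contact_force: [-0.0, 1.0, -0.5]
gripper_width: 0.499
```

```bash
python3 - <<'E'
from h import *
o=monitor.get_obs();e,r=pose();print(o['t'],e,o['q'].round(3),o['contact_force'],'off face',(e-F)@n)
F2=F+r.apply([.0024,-.0008,0]);togo(F2+.018*n,tool(70))
E
```

```text
17.35 [0.51596291 0.02594637 0.14612032] [-0.309  0.182 -0.101  2.422  1.484  0.383  0.753] [-0.00330497  0.95483556 -0.48290372] off face 0.02067734553169263
shift [-0.0068  0.0139  0.0132] turn [-0.0007 -0.0021 -0.0009] rows>= 0.09766366677769944 0.05897316267714642
```

Call:
{"op": "jog_arm", "data": {"plan": [{"x": -0.003,"y": 0.007,"z": 0.008,"wx": 0,"wy": 0,"wz": 0},{"x": -0.003,"y": 0.007,"z": 0.008,"wx": 0,"wy": 0,"wz": 0},{"x": -0.003,"y": 0.007,"z": 0.008,"wx": 0,"wy": 0,"wz": 0},{"x": -0.003,"y": 0.007,"z": 0.008,"wx": 0,"wy": 0,"wz": 0},{"x": -0.003,"y": 0.007,"z": 0.008,"wx": 0,"wy": 0,"wz": 0},{"x": -0.003,"y": 0.007,"z": 0.008,"wx": 0,"wy": 0,"wz": 0},{"x": -0.003,"y": 0.007,"z": 0.008,"wx": 0,"wy": 0,"wz": 0}], "hand": -1, "grip_force": 50}}

```text
t: 17.93
eef_pos: [0.516, 0.028, 0.1444]
tool_rot: [0.221, -0.443, 0.845, -0.204]
contact_force: [-4.8, 4.3, 4.4]
gripper_width: 0.205
```

```bash
python3 - <<'E'
from h import *
o=monitor.get_obs();e,r=pose();print(o['t'],e,o['q'].round(3),o['contact_force'],o['torque'],'off face',(e-F)@n,o['gripper_width'])
E
```

```text
17.9333 [0.51599133 0.02802072 0.14438158] [-0.306  0.187 -0.109  2.422  1.497  0.385  0.737] [-4.80838323  4.26567523  4.41263552] [0.65641176 0.98685744 0.25522742] off face 0.019535170482239506 0.20463917878606958
```

The hand has gripped at 17.4 mm, which matches the 18 mm bar. I'll turn 70° clockwise.

Call:
{"op": "jog_arm", "data": {"plan": [{"x": 0,"y": 0,"z": 0,"wx": 0,"wy": 0,"wz": 0.035},{"x": 0,"y": 0,"z": 0,"wx": 0,"wy": 0,"wz": 0.07},{"x": 0,"y": 0,"z": 0,"wx": 0,"wy": 0,"wz": 0.105},{"x": 0,"y": 0,"z": 0,"wx": 0,"wy": 0,"wz": 0.14},{"x": 0,"y": 0,"z": 0,"wx": 0,"wy": 0,"wz": 0.175},{"x": 0,"y": 0,"z": 0,"wx": 0,"wy": 0,"wz": 0.21},{"x": 0,"y": 0,"z": 0,"wx": 0,"wy": 0,"wz": 0.245},{"x": 0,"y": 0,"z": 0,"wx": 0,"wy": 0,"wz": 0.28},{"x": 0,"y": 0,"z": 0,"wx": 0,"wy": 0,"wz": 0.315},{"x": 0,"y": 0,"z": 0,"wx": 0,"wy": 0,"wz": 0.35},{"x": 0,"y": 0,"z": 0,"wx": 0,"wy": 0,"wz": 0.389},{"x": 0,"y": 0,"z": 0,"wx": 0,"wy": 0,"wz": 0.389}]}}

```text
t: 18.93
eef_pos: [0.5164, 0.0266, 0.1449]
tool_rot: [0.298, 0.125, 0.945, -0.04]
contact_force: [-0.6, -2.3, 3.2]
gripper_width: 0.205
```

```bash
python3 - <<'E'
from h import *
o=monitor.get_obs();e,r=pose();print(o['t'],e,o['q'].round(3),o['contact_force'],o['torque'],'off face',(e-F)@n,o['gripper_width'])
togo(np.array([.516,.028,.1444]),tool(0))
E
```

```text
18.9333 [0.51635145 0.02661419 0.14491248] [-0.27   0.188 -0.145  2.42   1.497  0.393 -0.487] [-0.56066355 -2.30338444  3.20587704] [ 0.08245978  0.54178782 -0.11668828] off face 0.019568086992343386 0.205354281355751
shift [0.0043 0.0062 0.0001] turn [-0.0021  0.0003 -0.0027] rows>= 0.036421016775010175 0.08695758588826326
```

Call:
{"op": "jog_arm", "data": {"plan": [{"x": 0,"y": 0,"z": 0,"wx": 0,"wy": 0,"wz": 0},{"x": 0,"y": 0,"z": 0,"wx": 0,"wy": 0,"wz": 0},{"x": 0,"y": 0,"z": 0,"wx": 0,"wy": 0,"wz": 0},{"x": 0,"y": 0,"z": 0,"wx": 0,"wy": 0,"wz": 0},{"x": 0,"y": 0,"z": 0,"wx": 0,"wy": 0,"wz": 0},{"x": 0,"y": 0,"z": -0.06,"wx": 0,"wy": 0,"wz": 0},{"x": 0,"y": 0,"z": -0.12,"wx": 0,"wy": 0,"wz": 0},{"x": 0,"y": 0,"z": -0.2,"wx": 0,"wy": 0,"wz": 0},{"x": 0,"y": 0,"z": -0.28,"wx": 0,"wy": 0,"wz": 0},{"x": 0,"y": 0,"z": -0.35,"wx": 0,"wy": 0,"wz": 0},{"x": 0,"y": 0,"z": -0.35,"wx": 0,"wy": 0,"wz": 0},{"x": 0,"y": 0,"z": -0.35,"wx": 0,"wy": 0,"wz": 0}], "hand": 0}}

```text
t: 19.93
eef_pos: [0.4779, 0.0373, 0.2028]
tool_rot: [0.299, 0.125, 0.945, -0.04]
contact_force: [0.9, 0.1, 0.5]
gripper_width: 0.502
```

Call:
{"op": "jog_arm", "data": {"plan": [{"x": 0,"y": 0,"z": 0,"wx": 0,"wy": 0,"wz": 0},{"x": 0,"y": 0,"z": 0,"wx": 0,"wy": 0,"wz": 0},{"x": 0,"y": 0,"z": 0,"wx": 0,"wy": 0,"wz": 0},{"x": 0,"y": 0,"z": 0,"wx": 0,"wy": 0,"wz": 0},{"x": 0,"y": 0,"z": 0,"wx": 0,"wy": 0,"wz": 0},{"x": 0,"y": 0,"z": 0,"wx": 0,"wy": 0,"wz": 0},{"x": 0,"y": 0,"z": 0,"wx": 0,"wy": 0,"wz": 0},{"x": 0,"y": 0,"z": 0,"wx": 0,"wy": 0,"wz": 0},{"x": 0,"y": 0,"z": 0,"wx": 0,"wy": 0,"wz": 0},{"x": 0,"y": 0,"z": 0,"wx": 0,"wy": 0,"wz": 0},{"x": 0,"y": 0,"z": 0,"wx": 0,"wy": 0,"wz": 0},{"x": 0,"y": 0,"z": 0,"wx": 0,"wy": 0,"wz": 0}]}}

```text
t: 20.93
eef_pos: [0.4779, 0.0373, 0.2028]
tool_rot: [0.299, 0.125, 0.945, -0.04]
contact_force: [-0.9, -0.8, -0.4]
gripper_width: 0.504
```

```bash
python3 - <<'E'
from h import *
o=monitor.get_obs();e,r=pose();print(o['t'],e,o['q'].round(3),o['contact_force'],'off face',(e-F)@n)
c=cams.get_calibration('wrist');w=snap('wrist');a=snap('side')
print('tip exp',proj('wrist',F+.052*n+.055*up,c),[ (np.round(x['location']),x['confidence']) for x in finder.place_of('wrist','handle_tip')[:1]])
cv2.imwrite('pics/c8.png',np.hstack([cv2.resize(w,(480,300)),cv2.resize(a[140:260,240:360],(300,300))])[:,:,::-1])
togo(F+.019*n+r.apply([.001,0,0]),tool(0))
E
```

```text
20.9333 [0.47789242 0.03733134 0.20279802] [-0.229  0.004 -0.254  2.429  1.077  0.461 -0.107] [-0.92417338 -0.80146423 -0.36658117] off face 0.08988081375801671
tip exp [327.76569347 291.86146376] [(array([322., 282.]), 0.66)]
shift [0.0163 0.0185 0.3543] turn [-0.0019  0.0008 -0.0027] rows>= 1.7031994870394913 0.08457189333120638
```

View pics/c8.png

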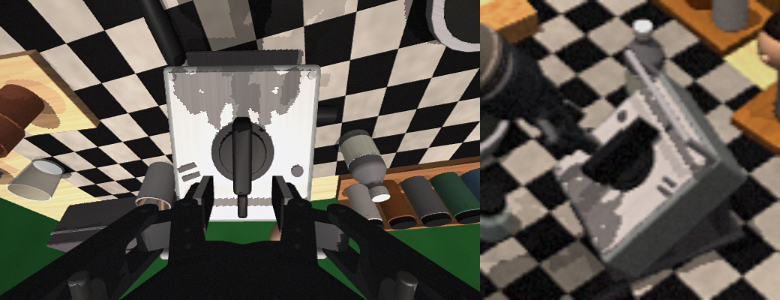

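The handle rests at TEST by itself, pointing straight up the slope, with the hand clear. I'll wait a little more, then regrasp.

Call:
{"op": "jog_arm", "data": {"plan": [{"x": 0.005,"y": 0,"z": 0,"wx": 0,"wy": 0,"wz": 0},{"x": 0.005,"y": 0,"z": 0,"wx": 0,"wy": 0,"wz": 0},{"x": 0.005,"y": 0,"z": 0,"wx": 0,"wy": 0,"wz": 0},{"x": 0.005,"y": 0,"z": 0,"wx": 0,"wy": 0,"wz": 0},{"x": 0.005,"y": 0,"z": 0,"wx": 0,"wy": 0,"wz": 0},{"x": 0.005,"y": 0.003,"z": 0.07,"wx": 0,"wy": 0,"wz": 0},{"x": 0.005,"y": 0.003,"z": 0.14,"wx": 0,"wy": 0,"wz": 0},{"x": 0.005,"y": 0.003,"z": 0.21,"wx": 0,"wy": 0,"wz": 0},{"x": 0.005,"y": 0.003,"z": 0.28,"wx": 0,"wy": 0,"wz": 0},{"x": 0.005,"y": 0.003,"z": 0.33,"wx": 0,"wy": 0,"wz": 0},{"x": 0.005,"y": 0.003,"z": 0.35,"wx": 0,"wy": 0,"wz": 0},{"x": 0.005,"y": 0.003,"z": 0.35,"wx": 0,"wy": 0,"wz": 0}]}}

```text
t: 22.08
eef_pos: [0.5161, 0.0274, 0.1442]
tool_rot: [0.299, 0.125, 0.945, -0.04]
contact_force: [0.8, 0.2, -0.4]
gripper_width: 0.505
```

Call:
{"op": "jog_arm", "data": {"plan": [{"x": 0,"y": 0,"z": 0,"wx": 0,"wy": 0,"wz": 0},{"x": 0,"y": 0,"z": 0,"wx": 0,"wy": 0,"wz": 0},{"x": 0,"y": 0,"z": 0,"wx": 0,"wy": 0,"wz": 0},{"x": 0,"y": 0,"z": 0,"wx": 0,"wy": 0,"wz": 0},{"x": 0,"y": 0,"z": 0,"wx": 0,"wy": 0,"wz": 0},{"x": 0,"y": 0,"z": 0,"wx": 0,"wy": 0,"wz": 0},{"x": 0,"y": 0,"z": 0,"wx": 0,"wy": 0,"wz": 0}], "hand": -1}}

```text
t: 22.67
eef_pos: [0.5158, 0.0268, 0.1447]
tool_rot: [0.299, 0.126, 0.945, -0.04]
contact_force: [-6.3, -3.1, 6.1]
gripper_width: 0.203
```

Call:
{"op": "jog_arm", "data": {"plan": [{"x": 0,"y": 0,"z": 0,"wx": 0,"wy": 0,"wz": 0.035},{"x": 0,"y": 0,"z": 0,"wx": 0,"wy": 0,"wz": 0.07},{"x": 0,"y": 0,"z": 0,"wx": 0,"wy": 0,"wz": 0.105},{"x": 0,"y": 0,"z": 0,"wx": 0,"wy": 0,"wz": 0.14},{"x": 0,"y": 0,"z": 0,"wx": 0,"wy": 0,"wz": 0.175},{"x": 0,"y": 0,"z": 0,"wx": 0,"wy": 0,"wz": 0.21},{"x": 0,"y": 0,"z": 0,"wx": 0,"wy": 0,"wz": 0.245},{"x": 0,"y": 0,"z": 0,"wx": 0,"wy": 0,"wz": 0.28},{"x": 0,"y": 0,"z": 0,"wx": 0,"wy": 0,"wz": 0.315},{"x": 0,"y": 0,"z": 0,"wx": 0,"wy": 0,"wz": 0.35},{"x": 0,"y": 0,"z": 0,"wx": 0,"wy": 0,"wz": 0.386},{"x": 0,"y": 0,"z": 0,"wx": 0,"wy": 0,"wz": 0.386}]}}

```text
t: 23.67
eef_pos: [0.5151, 0.0262, 0.1444]
tool_rot: [0.268, 0.644, 0.704, 0.137]
contact_force: [-1.3, -2.5, -0.9]
gripper_width: 0.2
```

```bash
python3 - <<'E'
from h import *
o=monitor.get_obs();e,r=pose();print(o['t'],e,o['q'].round(3),o['contact_force'],o['torque'],o['gripper_width'])
togo(e,tool(-70))
E
```

```text
23.6667 [0.5151152  0.02620663 0.14443682] [-0.166  0.194 -0.26   2.416  1.501  0.418 -1.704] [-1.29653329 -2.53728462 -0.87542103] [ 0.0781637   1.13674763 -0.14175761] 0.20026856513905406
shift [0. 0. 0.] turn [-0.0005  0.0027 -0.0013] rows>= 0.0 0.07572200021275512
```

Home at ON. I'll release and withdraw.

Call:
{"op": "jog_arm", "data": {"plan": [{"x": 0,"y": 0,"z": 0,"wx": 0,"wy": 0,"wz": 0},{"x": 0,"y": 0,"z": 0,"wx": 0,"wy": 0,"wz": 0},{"x": 0,"y": 0,"z": 0,"wx": 0,"wy": 0,"wz": 0},{"x": 0,"y": 0,"z": 0,"wx": 0,"wy": 0,"wz": 0},{"x": 0,"y": 0,"z": 0,"wx": 0,"wy": 0,"wz": 0},{"x": 0,"y": 0,"z": -0.06,"wx": 0,"wy": 0,"wz": 0},{"x": 0,"y": 0,"z": -0.14,"wx": 0,"wy": 0,"wz": 0},{"x": 0,"y": 0,"z": -0.24,"wx": 0,"wy": 0,"wz": 0},{"x": 0,"y": 0,"z": -0.35,"wx": 0,"wy": 0,"wz": 0},{"x": 0,"y": 0,"z": -0.43,"wx": 0,"wy": 0,"wz": 0},{"x": 0,"y": 0,"z": -0.43,"wx": 0,"wy": 0,"wz": 0},{"x": 0,"y": 0,"z": -0.43,"wx": 0,"wy": 0,"wz": 0}], "hand": 0}}

```text
t: 24.67
eef_pos: [0.4679, 0.0395, 0.2157]
tool_rot: [0.269, 0.643, 0.703, 0.138]
contact_force: [-1.0, -0.2, 0.1]
gripper_width: 0.496
```

```bash
python3 - <<'E'
from h import *
o=monitor.get_obs();print(o['t'],o['q'].round(3),o['contact_force'])
w=snap('wrist');a=snap('side')
cv2.imwrite('pics/c9.png',np.hstack([cv2.resize(w,(400,250)),cv2.resize(a[120:370,150:450],(400,333))[:250]])[:,:,::-1])
E
```

```text
24.6667 [-0.138 -0.034 -0.358  2.425  0.993  0.482 -1.249] [-0.96230659 -0.16692918  0.10346646]
```

View pics/c9.png

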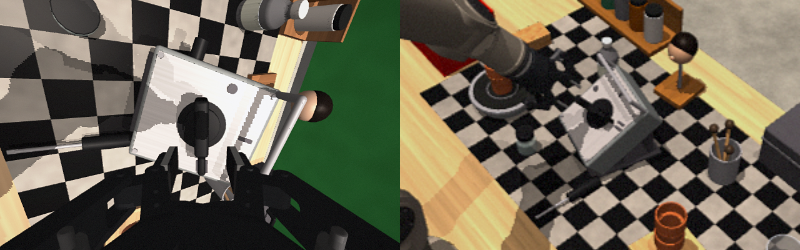

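The handle now points at ON with the hand clear, and the pot is still standing on the turntable. I'll hand in.

```bash
python3 -c "
from h import *
print(bot.hand_in())"
```

```text
the job is handed in; nothing more can be done
None
```

The job is done and handed in at about 25 s of the 72 s allowed; hand-in gave no verdict.

- **Pot:** I lifted the top pot off the stack and lowered it onto the turntable until contact showed about 12 N, then let go. The picture after release shows it upright inside the ring. The network put it at about (0.436, 0.319) m. My estimates of the turntable centre range from (0.437, 0.314) to (0.443, 0.319) m, so it is centred to within about 7 mm on these figures. The other two pots still looked nested right after the lift.
- **Isolator:** I turned the handle 70° clockwise to TEST, opened the hand and backed off about 70 mm. The picture showed the handle pointing straight up the slope by itself, and it was left alone for about 2 s. I then gripped it again and turned it to within about 0.5° of the computed ON angle before releasing.
- **Final checks:** The last picture shows the handle in line with the hand at the ON angle and the hand clear. The two bars themselves were hidden behind the pointer. The contact force reading was about 1 N, which is noise level. Nothing else on the bench looked disturbed in the part of the bench it showed; the tape and clear cup were outside it.
- **Disagreements and limits:** The handle measured about 3–5 mm from my computed shaft position on the approach, which I corrected. Joint 4 reached 2.44, the edge of its range, during the tilted approach; I did not see it read past that.

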